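# Fit the drive yoke to the gearbox shaft

## Robot

A 6-joint arm with a two-finger parallel gripper is mounted at the origin on the work surface. World frame = base frame: x ahead of the robot, y to its left, z up, the work surface at z = 0. Lengths are in m, angles in rad, forces in N, time in s.
With the tool pointing down it reaches from about 0.35 to 0.975 m from the base axis. Payload 4.9 kg.
Tool frame: the origin (TCP) lies midway between the tips of the shut fingers; the grasp point (between the pads) lies 19 mm behind it; x points along the fingers, y is the direction in which the jaws open and shut, and the axes are right-handed (so a half turn about x gives the same grasp; the last joint's range is limited). The gripper opens to 85 mm and grips with 20 to 120 N. Pads are 22 mm wide; open, the fingers measure 114 mm over their backs; the gripper's body (76 mm by 85 mm) begins 54 mm behind the grasp point. The pads swing forward as they close: fully open they stand 13 mm farther back than shut.
Start: joints at [-1.333, 0.053, 1.613, -0, 1.476, -0.119], TCP at [0.218, -0.586, 0.231] pointing down, gripper open.
Joint ranges: [-3.01, 3.01], [-1.01, 2.22], [0.06, 2.58], [-1.02, 4.17], [0.09, 2.62], [-3.14, 3.14]. Speed limits (rad/s): [2.57, 2.57, 3.14, 3.14, 3.14, 3.14].

## Interface

Orientations are given as a rotation vector (axis times angle).
In Python, from station import ctrl gives the robot as it stands.
- The arm moves only by the shell command python3 -m handwheel 'ROWS' [FORCE]. ROWS is JSON, a list of rows, each a list of 3 entries, a list of its own where there are three numbers: the finger opening in m, from 0 to 0.0854, then the shift along the tool's x, y, z in m, then the turn, a rotation vector about the tool's x, y, z in degrees. In form: [[claw, [dx, dy, dz], [ax, ay, az]], ...]. A call has 1 to 10 rows; each row shifts and turns the commanded pose from where the row before left it, along the tool's axes as they then stand; what a row does not reach is not made up. A row lasts 1/12 s, in which the tool goes at most 41.7 mm and 7.16 degrees, less where a joint would pass 70% of its speed; a pose out of reach is approached as far as the arm can. A call with a gripper value outside its range is refused whole. The fingers move at their own pace and stop on an object; FORCE is the grip in N (left out, the last holds). Time passes only in rows, so rows that do not move let the fingers close. It gives the time, the measured TCP pose, the force and the opening at its end, in the units of the state.
- ctrl.get_obs(): the state, without advancing time (a new reading comes with each control period).
- ctrl.get_image(name): name is "side" or "top" or "wrist"; returns the picture (420x560x3 uint8, red, green, blue); there is no depth.
- ctrl.camera_params(name): a dict with "vertical_fov" (degrees; the focal length in pixels is half the picture's height over the tangent of half this angle, whatever the lens; pixels are square), "cx", "cy" (the principal point, pixels), "rvec" (rotation vector, rad) and "tvec" (3), from world to camera coordinates, as OpenCV has them; the wrist camera has in their place "T_tool_cam" (4x4, takes a point from camera to tool coordinates, whose origin is the TCP and whose axes are the tool frame's). Camera axes: x right, y down, z forward; pixel columns grow to the right and rows downward; lengths in m; the calibration is good to about 2 mm. A picture is of the moment at which its call begins: read the wrist's pose just before it. camera_params takes no time and is no camera call.
- ctrl.finish_job(): hands the job in, once; it reports no verdict.
Trained networks look in the newest picture that a camera, given by its name, has taken for a name from the list of things; names that differ only in an ending like _2 or _b are one class to them, and where a whole thing is asked for, a point or a joint stands for the part that bears it (a point fixed in the world has none). Each returns a list of dicts, best first, with "score" (0 to 1); they miss things now and then, are a little off and sometimes report something else, mostly with a low value. They report only what shows in the picture. A call takes as long as a camera call. They do not tell look-alikes from the thing itself.
- ctrl.look_for(thing, camera): "box" ([centre column, centre row, width, height] in pixels, round what is visible of it).
- ctrl.silhouettes(thing, camera): "mask" (420x560 bool, what is visible of it) and "box" ([centre column, centre row, width, height] in pixels, round what is visible of it).
- ctrl.tip_of(thing, camera): "centre" ([row, column] in pixels: a listed point, or the origin of a listed thing).
The state is a dict: "t": time; "q": joint angles; "dq": joint speeds; "effort": joint torques, N m; "tool_pos": TCP position; "tool_rot": TCP orientation; "contact_force": force on the tool from outside, world axes, zero at the start; "wrist_torque": the same for the moment, N m; "opening": finger opening in m.
Only numpy, scipy, OpenCV 4.12 (cv2) and the standard library are available. Lean on these libraries where they do the work, as an engineer would, in place of code of your own. Each camera call takes 0.05 s, during which the arm holds its last target.

## Task

Get the gearbox ready to drive: first pull the black transport cap off its upright splined shaft and push the cap through the sprung flap in the top of the metal scrap bin, so that it drops inside. Then set the eared yoke, hub down, over the shaft, rock it round until the teeth mesh, push it fully home and let go; leave the other things on the bench where they are.

Things in the scene. Friction and masses are not known exactly. Their poses are not given: they have to be found in the camera images.
- gearbox: Grey gearbox bolted to the bench, housing 150 x 140 mm (foot 170 x 160 mm), 60 mm high, with a round tower (92 mm across at its foot) up to 75 mm in the middle of its top, from which a steel shaft stands straight up. Origin: centre of its underside, z up. It stands on the left or on the right of the bench.
- shaft_seat (a point): On the axis of the gearbox's upright steel shaft, on top of its collar (60 mm across), 80 mm above the bench; the yoke's underside rests here when home. z up; x points at one of six straight teeth, one every 60 degrees, 8 mm wide, 44 mm across the tips, 33.6 mm core, 35 mm long from here up. The shaft turns about its axis with a drag of 0.4 N m. Hidden by the cap at the start.
- shaft_nose (a point): Top end of the same shaft, on its axis, 45 mm above shaft_seat. The upper 10 mm of the shaft is a plain nose without teeth, 33.6 mm thick, tapering to 24 mm at this end.
- cap: Black plastic transport cap, 100 g: a loose round cup upside down over the shaft, its rim on the shaft's collar. 55 mm across, 53 mm high (bore 49 mm, 48 mm deep), with a round grip stub 24 mm across and 28 mm high on top: 81 mm in all. Origin: centre of its open rim, z up towards the stub.
- bin: Bare sheet-metal scrap bin, a closed box 170 x 170 mm, 200 mm high, fixed to the bench on the side where the gearbox is not. Hollow inside; its only way in is the flap in its top. Origin: centre of its underside, z up.
- bin_mouth (a point): Centre of the bin's square mouth (104 x 104 mm, rim 6 mm thick), level with the bin's top. A sheet-metal flap 100 mm long fills it, hinged at its +x edge; pushed, it swings down inside, and springs shut (about 0.08 N m; the cap's weight alone does not open it). Push until the cup is below the rim, only the stub in the mouth. Axes as the bin's.
- yoke: Dark steel yoke, about 550 g, standing hub down on the bench: round hub 62 mm across, 42 mm high, with a toothed through bore; two ears (34 mm wide, 10 mm thick) rise at its +y and -y sides to 92 mm, outer faces 64 mm apart, inner 44 mm; between them, along y, a cross bar. Origin: centre of the underside, z up. When home, the shaft's nose shows 3 mm above the hub.
- yoke_bar (a point): Centre of the yoke's cross bar, 24 x 24 mm square, 44 mm long along the yoke's y between the ears, 72 mm above the underside; a good grip, fingers closing along x. Axes as the yoke's.
- yoke_bore (a point): Mouth of the bore, at the yoke's origin. Six inner teeth along the whole bore: 36.4 mm between opposite tips, 47 mm across the gaps; play on the shaft about 1.4 mm and 3.5 degrees each way. How they stand to the ears is not known: when the hub sits on the ends of the shaft's teeth (35 mm above shaft_seat), turn it, up to 60 degrees, till it drops in.
- flange: Bystander, not to be used: dark steel flange hub without ears, a disc 86 mm across and 12 mm thick with a 54 mm boss, 46 mm high in all. It may stand where the yoke might have been. Origin: centre of the underside.
- bearing: Bystander: flat steel bearing ring, 72 mm across, 20 mm high. Origin: centre of the underside.
- bar_stub: Bystander: round steel bar stub lying on the bench, 40 mm thick, 120 mm long. Origin: middle of its underside.
- wrench: Bystander: steel wrench lying beyond the work, 190 mm long. Origin: near its middle, underside.
- oil_can: Bystander: grey can standing beyond the work, 68 mm across, 140 mm high. Origin: centre of the underside.
There are look-alikes about, which are no part of the job. What is shaped like the cap but green is not meant.

How it is judged:
By the outcome, as a careful person would: the job done as asked, in the order asked, and still so for the second after the job is handed in, with the robot touching nothing.
It also fails if it takes over 72 s, if anything falls off the work surface, if the arm or the gripper's body presses on something with over 40 N, if the wrist force passes 120 N, or if a joint passes its speed limit or range.

## Working session

There is one attempt and no reset: what is moved stays moved. The work goes in short steps, Python scripts to look and compute and a shell command to move; the robot and the scene stay as the last step left them, time stands still between calls to the robot, and variables do not carry over. Pictures are saved under pics/ and viewed, and the job is handed in when it is done.

```bash
ls; mkdir -p pics
python3 - <<'E'
from station import ctrl
import cv2
o=ctrl.get_obs()
for k in o: print(k,o[k])
for n in ["side","top","wrist"]:
    im=ctrl.get_image(n); cv2.imwrite(f"pics/{n}0.png",im[:,:,::-1])
    print(n,ctrl.camera_params(n))
E
```

```text
pics
t 0.0
q [-1.33299074e+00  5.33673858e-02  1.61428416e+00 -5.85875001e-06
  1.47598439e+00 -1.19034013e-01]
dq [-0.00204203 -0.00053132 -0.0007356   0.00045926 -0.00041041  0.0011898 ]
effort [-3.50687369e-03 -3.93692493e+01 -3.70176101e+01 -3.17300464e-04
  7.09454980e-03 -3.98947137e-06]
tool_pos [ 0.21815475 -0.58503456  0.23006236]
tool_rot [ 2.02778444  0.36781088 -2.02804633]
contact_force [ 0.40187024 -0.30217007  0.43123967]
wrist_torque [-0.00613685 -0.00668268 -0.10414719]
opening 0.08551267243463657
side {'vertical_fov': 52.98624842392648, 'cx': 275.2282665200532, 'cy': 212.4807625423055, 'rvec': array([ 0.24308479, -2.57833205,  1.54835635]), 'tvec': array([0.56724996, 0.19963869, 0.87954698])}
top {'vertical_fov': 46.190199015147556, 'cx': 279.00878281051934, 'cy': 209.96342167886996, 'rvec': array([ 2.13978457, -2.19305316,  0.17383079]), 'tvec': array([-0.06137324,  0.58065474,  1.0775394 ])}
wrist {'vertical_fov': 64.91917947352657, 'cx': 278.7582930284188, 'cy': 207.3881675916653, 'T_tool_cam': array([[-5.65830445e-06, -2.96345821e-01,  9.55080706e-01,
        -1.42805792e-01],
       [ 9.99999995e-01,  9.00298667e-05,  3.38592110e-05,
         1.31974823e-04],
       [-9.60198243e-05,  9.55080701e-01,  2.96345819e-01,
        -7.49961058e-02],
       [ 0.00000000e+00,  0.00000000e+00,  0.00000000e+00,
         1.00000000e+00]])}
```

View pics/side0.png

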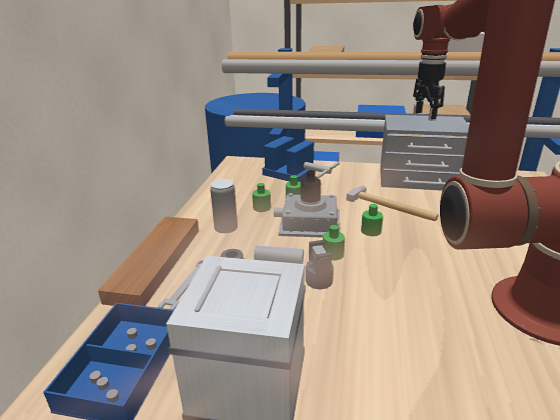

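View pics/top0.png

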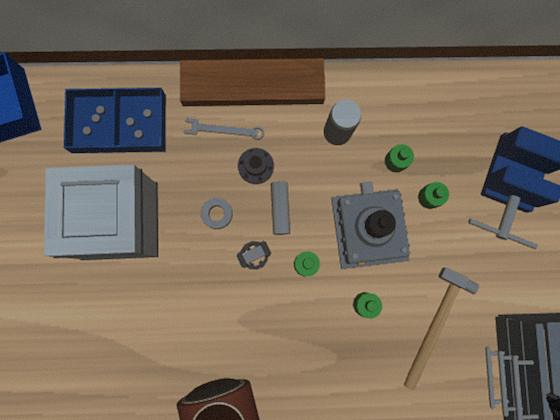

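View pics/wrist0.png

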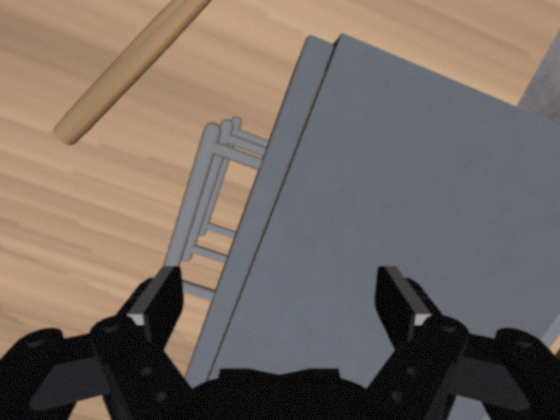

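The side view shows the bin in the foreground (240,330), the yoke behind it (320,265) and the gearbox with its dark cap (311,190). In the top view the bin mouth is at about (90,208), the yoke at (254,255), the cap at (379,223), and there are four green look-alikes. The wrist view shows only the tool drawer at the right.

```bash
cat > h.py <<'E'
from station import ctrl
import numpy as np, cv2
from scipy.spatial.transform import Rotation as R
def cam(n):
    p=ctrl.camera_params(n); f=210/np.tan(np.radians(p['vertical_fov'])/2)
    K=np.array([[f,0,p['cx']],[0,f,p['cy']],[0,0,1]])
    if n=='wrist':
        o=ctrl.get_obs(); T=np.eye(4); T[:3,:3]=R.from_rotvec(o['tool_rot']).as_matrix(); T[:3,3]=o['tool_pos']
        C=T@p['T_tool_cam']; Rm=C[:3,:3].T; return K,Rm,-Rm@C[:3,3]
    return K,R.from_rotvec(p['rvec']).as_matrix(),np.array(p['tvec'])
def ray(c,u,v):
    K,Rm,t=c; return -Rm.T@t, Rm.T@np.linalg.inv(K)@np.array([u,v,1])
def onz(c,u,v,z):
    o,d=ray(c,u,v); return o+d*(z-o[2])/d[2]
def proj(c,P):
    K,Rm,t=c; q=(Rm@np.atleast_2d(P).T).T+t; q=(K@q.T).T; return q[:,:2]/q[:,2:]
def tri(obs):
    A=np.zeros((3,3));b=np.zeros(3)
    for c,u,v in obs:
        o,d=ray(c,u,v); d=d/np.linalg.norm(d); M=np.eye(3)-np.outer(d,d); A+=M;b+=M@o
    return np.linalg.solve(A,b)
E
python3 - <<'E'
from h import *
zs=dict(cap=.08,bin_mouth=.2,yoke_bar=.072,yoke=0,shaft_seat=.08,gearbox=0,bin=0,flange=0,bearing=0)
for th in zs:
    for n in ['top','side']:
        c=cam(n)
        for r in ctrl.tip_of(th,n)[:4]:
            v,u=r['centre']; print(th,n,round(r['score'],2),np.round([u,v],1),np.round(onz(c,u,v,zs[th]),4))
print(ctrl.get_obs()['t'])
E
```

```text
cap top 0.88 [425.5 198.4] [ 0.592  -0.3987  0.08  ]
cap top 0.75 [365.4 305.5] [ 0.3633 -0.2538  0.08  ]
cap top 0.73 [306.3 263. ] [ 0.4569 -0.1302  0.08  ]
cap top 0.64 [375.4 224.3] [ 0.5372 -0.2844  0.08  ]
cap side 0.84 [373.6 231.7] [ 0.3602 -0.1214  0.08  ]
cap side 0.76 [311.1 200.3] [ 0.5302 -0.2679  0.08  ]
cap side 0.67 [263.5 211.7] [ 0.6461 -0.1806  0.08  ]
cap side 0.66 [332.2 252.8] [ 0.4504 -0.0131  0.08  ]
bin_mouth top 0.98 [ 91.8 207.1] [0.5715 0.2885 0.2   ]
bin_mouth side 0.9 [243.  290.1] [0.5639 0.2943 0.2   ]
yoke_bar top 0.77 [252.  256.3] [ 0.4746 -0.0133  0.072 ]
yoke_bar top 0.49 [334.4 130.3] [ 0.753  -0.2044  0.072 ]
yoke_bar side 0.82 [317.9 254.1] [ 0.4823 -0.0146  0.072 ]
yoke_bar side 0.69 [232.5 270.7] [0.6545 0.0791 0.072 ]
yoke top 0.73 [376.8 223.1] [ 0.5477 -0.3061  0.    ]
yoke top 0.72 [252.7 256.4] [ 0.4771 -0.013   0.    ]
yoke top 0.31 [254.6 168.6] [ 0.6844 -0.0216  0.    ]
yoke side 0.81 [322.8 280.8] [ 0.4691 -0.0136  0.    ]
shaft_seat top 0.41 [378.4 223.3] [ 0.5392 -0.2911  0.08  ]
shaft_seat side 0.62 [310.7 197. ] [ 0.534  -0.2886  0.08  ]
shaft_seat side 0.49 [229.5 271.3] [0.6564 0.0929 0.08  ]
gearbox top 0.82 [370.1 227. ] [ 0.5389 -0.2898  0.    ]
gearbox side 0.87 [311.1 223.5] [ 0.5302 -0.2784  0.    ]
gearbox side 0.27 [281.3 256.4] [ 0.5833 -0.097   0.    ]
bin side 0.75 [248.2 382.3] [0.5665 0.2955 0.    ]
flange top 0.76 [251.6 166.3] [ 0.6901 -0.0146  0.    ]
flange side 0.51 [229.2 270.4] [ 0.6968 -0.0162  0.    ]
bearing top 0.67 [218.1 215. ] [0.5755 0.0658 0.    ]
1.05
```

Run:
```python
import cv2
a=cv2.imread('pics/top0.png')
cv2.imwrite('pics/topcrop_yoke.png',cv2.resize(a[220:290,200:330],None,fx=6,fy=6,interpolation=cv2.INTER_CUBIC))
cv2.imwrite('pics/topcrop_cap.png',cv2.resize(a[170:290,310:450],None,fx=5,fy=5,interpolation=cv2.INTER_CUBIC))
cv2.imwrite('pics/topcrop_bin.png',cv2.resize(a[150:270,30:170],None,fx=5,fy=5,interpolation=cv2.INTER_CUBIC))
```

```text
(no output)
```

View pics/topcrop_yoke.png

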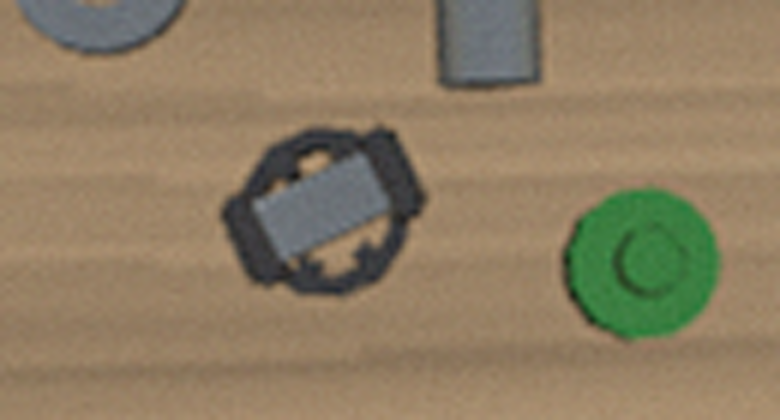

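View pics/topcrop_cap.png

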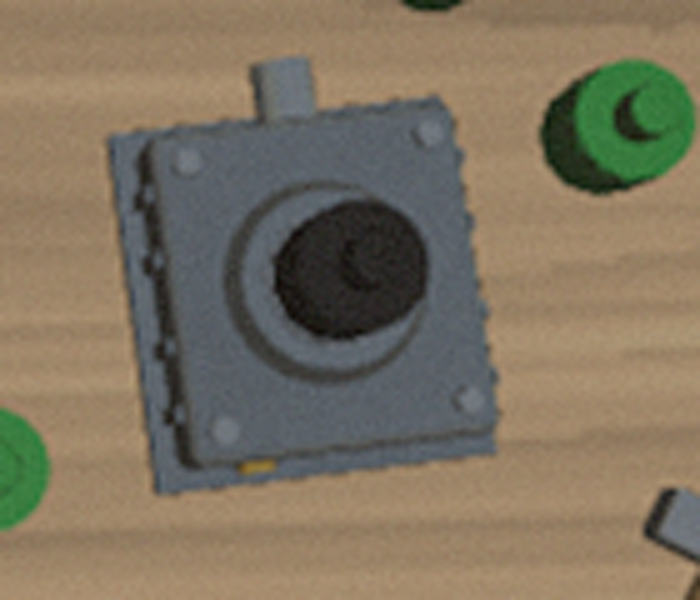

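View pics/topcrop_bin.png

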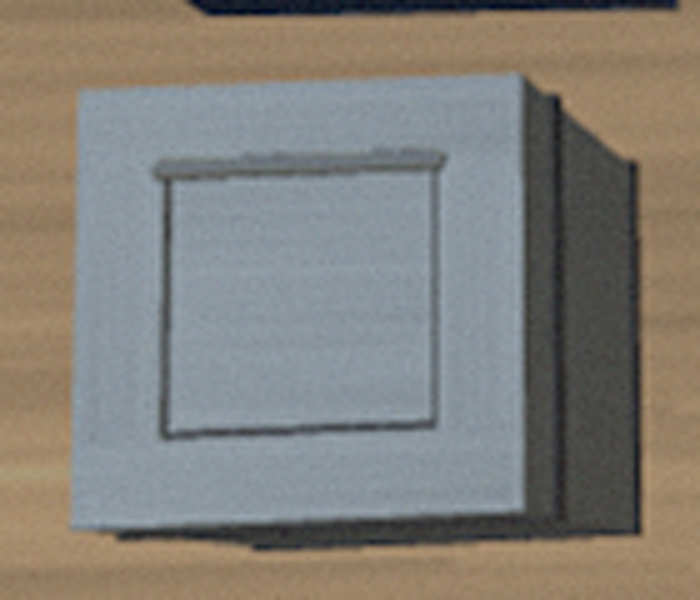

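The top crop shows the yoke's bar turned roughly 25° at (253,256), the black cap leaning in perspective at about (380,223), and the bin flap hinged along its upper (+x) edge. Next I work out the move to above the cap for a wrist view.

```bash
cat >> h.py <<'E'
def pose():
    o=ctrl.get_obs(); return np.array(o['tool_pos']),R.from_rotvec(o['tool_rot']).as_matrix(),o
def goto(x,y,z,yaw=None):
    """print delta in tool axes (shift before turn) to reach TCP xyz; yaw= angle of tool y axis in world, mod pi; tool pointing straight down"""
    p,M,o=pose(); d=np.array([x,y,z])-p
    print('t',round(o['t'],2),'tcp',np.round(p,4),'tool axes(cols)\n',np.round(M,3)); print('shift tool mm',np.round(M.T@d*1000,1))
    if yaw is not None:
        cur=np.degrees(np.arctan2(M[1,1],M[0,1])); dd=(yaw-cur+90)%180-90
        for e in (dd,dd-180*np.sign(dd)):
            a=np.radians(cur+e); Y=np.array([np.cos(a),np.sin(a),0]);X=np.array([0,0,-1.]);T=np.c_[X,Y,np.cross(X,Y)]
            print('yaw now %.2f  turn rotvec deg'%cur,np.round(np.degrees(R.from_matrix(M.T@T).as_rotvec()),2))
    print('q',np.round(o['q'],2),'F',np.round(o['contact_force'],1),'op',round(o['opening'],4))
E
python3 - <<'E'
from h import *
goto(.538,-.29,.30,90)
c=cam('top')
# rough silhouettes masks centroid of yoke bar
r=ctrl.silhouettes('yoke_bar','top')
for m in r[:2]: print(m['score'],m['box'])
# stub top in top cam
print(onz(c,385,220,.161), onz(c,375,224.5,.133))
E
```

```text
t 1.05 tcp [ 0.2183 -0.5856  0.2313] tool axes(cols)
 [[ 0.     0.349 -0.937]
 [-0.    -0.937 -0.349]
 [-1.     0.    -0.   ]]
shift tool mm [ -68.7 -165.3 -402.8]
yaw now -69.56  turn rotvec deg [20.44 -0.   -0.  ]
yaw now -69.56  turn rotvec deg [-159.56    0.     -0.  ]
q [-1.33  0.05  1.61  0.    1.48 -0.12] F [ 0.   0.4 -0.3] op 0.0857
0.6 [253.1, 255.7, 32.2, 27.9]
[ 0.53751543 -0.28596496  0.161     ] [ 0.53157738 -0.2714822   0.133     ]
```

```bash
python3 -m handwheel '[[0.0854,[-0.007,-0.015,-0.0366],[0,0,0]],[0.0854,[-0.007,-0.015,-0.0366],[0,0,0]],[0.0854,[-0.007,-0.015,-0.0366],[0,0,0]],[0.0854,[-0.007,-0.015,-0.0366],[0,0,0]],[0.0854,[-0.007,-0.015,-0.0366],[0,0,0]],[0.0854,[-0.007,-0.015,-0.0366],[0,0,0]],[0.0854,[-0.007,-0.015,-0.0366],[0,0,0]],[0.0854,[-0.007,-0.015,-0.0366],[0,0,0]],[0.0854,[-0.007,-0.015,-0.0366],[0,0,0]],[0.0854,[-0.007,-0.015,-0.0366],[0,0,0]]]' 60; python3 -m handwheel '[[0.06,[0,-0.015,-0.037],[0,0,0]],[0.06,[0,0,0],[6.81,0,0]],[0.06,[0,0,0],[6.81,0,0]],[0.06,[0,0,0],[6.82,0,0]],[0.06,[0,0,0],[0,0,0]]]'
python3 - <<'E'
from h import *
im=ctrl.get_image('wrist'); c=cam('wrist'); cv2.imwrite('pics/w1.png',im[:,:,::-1])
goto(.538,-.286,.134,90)
for th,z in (('cap',.08),('shaft_seat',.08),('gearbox',0)):
    for r in ctrl.tip_of(th,'wrist')[:3]:
        v,u=r['centre']; print(th,round(r['score'],2),np.round([u,v],1),np.round(onz(c,u,v,z),4))
E
```

```text
t: 1.93
tool_pos: [0.51, -0.3156, 0.3019]
tool_rot: [2.027, 0.365, -2.027]
contact_force: [0.2, -0.4, 0.6]
opening: 0.0859
t: 2.35
tool_pos: [0.5386, -0.2898, 0.3012]
tool_rot: [-2.221, 0.001, 2.221]
contact_force: [0.5, 1.1, -1.1]
opening: 0.06
t 2.4 tcp [ 0.5384 -0.2901  0.3012] tool axes(cols)
 [[-0.     0.003 -1.   ]
 [ 0.    -1.    -0.003]
 [-1.    -0.     0.   ]]
shift tool mm [167.2  -4.    0.4]
yaw now -89.84  turn rotvec deg [0.16 0.01 0.  ]
yaw now -89.84  turn rotvec deg [-1.7984e+02 -1.0000e-02  1.0000e-02]
q [-0.62 -0.01  1.56 -0.    1.59  0.95] F [ 0.3 -0.2  0.6] op 0.06
cap 0.98 [264.4 279.2] [ 0.4074 -0.273   0.08  ]
cap 0.95 [170.5 221.4] [ 0.483  -0.1639  0.08  ]
cap 0.79 [392.8 113.5] [ 0.6052 -0.4112  0.08  ]
gearbox 0.55 [279.2 168.9] [ 0.5304 -0.291   0.    ]
```

View pics/w1.png

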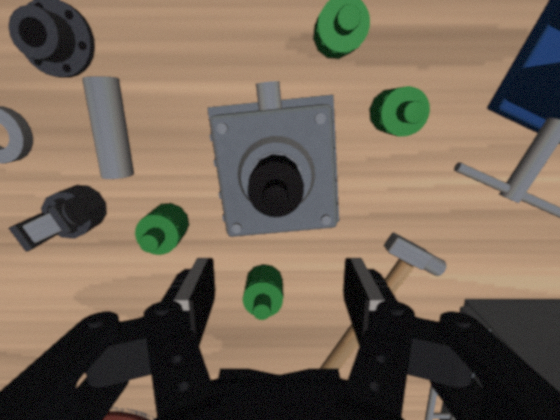

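The wrist view shows the black cap on the gearbox at (275,187), its stub top near (277,198). I'll fit a projected cap model to the dark mask in this view and the top view.

```bash
cat >> h.py <<'E'
def circ(x,y,z,r,n=48):
    a=np.linspace(0,2*np.pi,n,endpoint=False); return np.c_[x+r*np.cos(a),y+r*np.sin(a),np.full(n,z)]
def silh(c,cyls):
    m=np.zeros((420*4,560*4),np.uint8)
    for pts in cyls:
        h=cv2.convexHull((proj(c,pts)*4+1.5).astype(np.float32)); cv2.fillConvexPoly(m,np.round(h).astype(np.int32),1)
    return m
def capc(x,y,z=.08): return [np.r_[circ(x,y,z,.0275),circ(x,y,z+.053,.0275)],np.r_[circ(x,y,z+.053,.012),circ(x,y,z+.081,.012)]]
E
python3 - <<'E'
from h import *
from scipy.optimize import minimize
def load(f): return cv2.imread(f)
for n,f,roi in (('wrist','pics/w1.png',(235,315,145,225)),('top','pics/top0.png',(355,405,200,245))):
    c=cam(n); im=load(f).max(2).astype(float)
    big=cv2.resize(im,None,fx=4,fy=4,interpolation=cv2.INTER_LINEAR)
    x0,x1,y0,y1=[k*4 for k in roi]; D=(big<62)[y0:y1,x0:x1]
    print(n,D.sum()/16, silh(c,capc(.535,-.288)).sum()/16)
    def cost(p): 
        m=silh(c,capc(*p))[y0:y1,x0:x1]>0; return (m^D).sum()/max(D.sum(),1)
    r=minimize(cost,[.535,-.288],method='Nelder-Mead',options=dict(initial_simplex=[[.53,-.292],[.542,-.288],[.535,-.28]]))
    print(r.x,r.fun)
    p=(proj(c,[[*r.x,.08],[*r.x,.161]])); print(np.round(p,1))
E
```

```text
wrist 2713.3125 2802.25
[ 0.53460898 -0.28711904] 0.0332849607260498
[[275.5 178.2]
 [274.6 197.5]]
top 700.0 690.8125
[ 0.53522434 -0.28654546] 0.08955357142857143
[[376.4 225.2]
 [385.3 221.1]]
```

```bash
python3 -m handwheel '[[0.06,[0.03,-0.003,0.0035],[0,0,0]],[0.06,[0.04,0,0],[0,0,0]],[0.06,[0.04,0,0],[0,0,0]],[0.06,[0.036,0,0],[0,0,0]],[0.06,[0.02,0,0],[0,0,0]],[0.06,[0,0,0],[0,0,0]],[0.0,[0,0,0],[0,0,0]],[0.0,[0,0,0],[0,0,0]],[0.0,[0,0,0],[0,0,0]],[0.0,[0,0,0],[0,0,0]]]' 60
python3 - <<'E'
from h import *
im=ctrl.get_image('wrist'); cv2.imwrite('pics/w2.png',im[:,:,::-1])
goto(.535,-.287,.135,90)
E
```

```text
t: 3.38
tool_pos: [0.5363, -0.2884, 0.1386]
tool_rot: [2.225, -0.003, -2.215]
contact_force: [0.3, 0.3, 1.9]
opening: 0.0223
t 3.43 tcp [ 0.5363 -0.2884  0.1386] tool axes(cols)
 [[ 0.004  0.    -1.   ]
 [-0.003 -1.    -0.   ]
 [-1.     0.003 -0.004]]
shift tool mm [ 3.6 -1.4  1.4]
yaw now -89.99  turn rotvec deg [ 0.01 -0.25 -0.18]
yaw now -89.99  turn rotvec deg [-179.99    0.28   -0.39]
q [-0.62  0.08  1.74 -0.    1.31  0.96] F [-0.3  0.3  5.3] op 0.0222
```

View pics/w2.png

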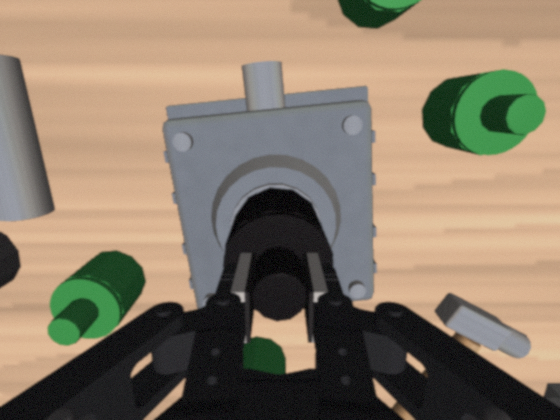

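The stub (278,290) sits centred between the pads with the cup below it, so I lift.

```bash
python3 -m handwheel '[[0.0,[-0.015,0,0],[0,0,0]],[0.0,[-0.03,0,0],[0,0,0]],[0.0,[-0.035,0,0],[0,0,0]],[0.0,[-0.035,0,0],[0,0,0]],[0.0,[-0.035,0,0],[0,0,0]],[0.0,[-0.02,0,0],[0,0,0]],[0.0,[0,0,0],[0,0,0]]]' 60
python3 - <<'E'
from h import *
im=ctrl.get_image('wrist'); cv2.imwrite('pics/w3.png',im[:,:,::-1])
im=ctrl.get_image('side'); cv2.imwrite('pics/s3.png',im[:,:,::-1])
im=ctrl.get_image('top'); cv2.imwrite('pics/t3.png',im[:,:,::-1])
goto(.57,.289,.31,90)
E
```

```text
t: 4.02
tool_pos: [0.5369, -0.2887, 0.3138]
tool_rot: [2.229, -0.008, -2.206]
contact_force: [0.3, -0.4, 0.1]
opening: 0.022
t 4.17 tcp [ 0.5345 -0.2871  0.3045] tool axes(cols)
 [[-0.001  0.    -1.   ]
 [ 0.    -1.    -0.   ]
 [-1.    -0.     0.001]]
shift tool mm [  -5.2 -576.1  -35.6]
yaw now -89.99  turn rotvec deg [0.01 0.04 0.03]
yaw now -89.99  turn rotvec deg [-1.7999e+02 -4.0000e-02  6.0000e-02]
q [-0.62 -0.02  1.57 -0.    1.6   0.96] F [-1.   0.3 -2.5] op 0.0218
```

View pics/w3.png

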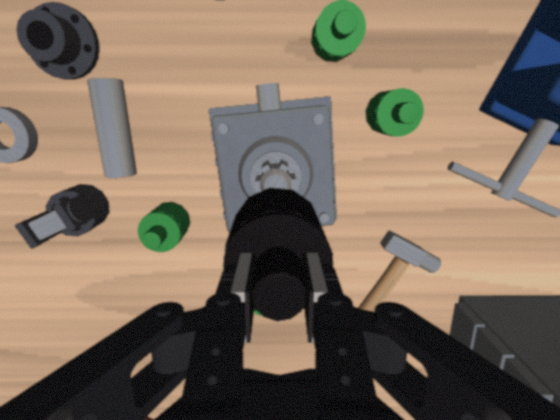

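View pics/s3.png

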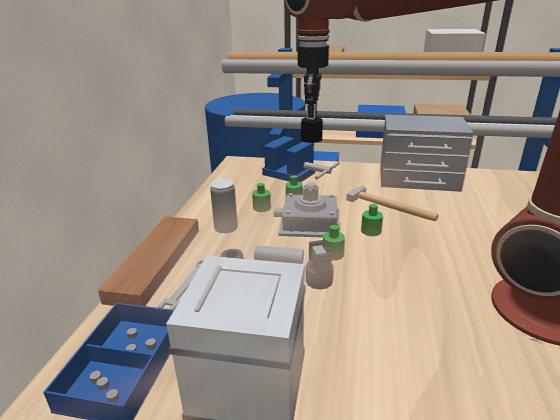

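View pics/t3.png

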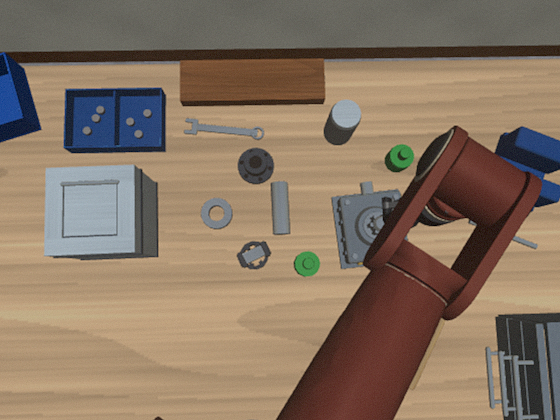

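The cap (312,130 in the side view) hangs in the gripper and the shaft stands bare on the gearbox. Next I measure the mouth accurately.

Run:
```python
from h import *
c=cam('top')
P=[onz(c,u,v,.2) for u,v in ((62.6,185.6),(117.4,183.6),(117,235),(63,237.4))]
print(np.round(P,4),np.mean(P,0))
s=cam('side')
print(tri([(c,91.8,207.1),(s,243,290.1)]))
for q in ([.5715,.2885,.2],[.566,.2925,.2]): print(proj(c,q),proj(s,q))
Q=np.mean(P,0)
for yaw in (0,):
  b=[(.052,.052),(.052,-.052),(-.052,-.052),(-.052,.052)]
  print(np.round(proj(s,[[Q[0]+a,Q[1]+d,.2] for a,d in b]),1),np.round(proj(c,[[Q[0]+a,Q[1]+d,.2] for a,d in b]),1))
a=cv2.imread('pics/s3.png'); cv2.imwrite('pics/s3crop.png',cv2.resize(a[250:345,160:320],None,fx=5,fy=5,interpolation=cv2.INTER_CUBIC))
```

```text
[[0.6146 0.3452 0.2   ]
 [0.6163 0.2406 0.2   ]
 [0.5166 0.2397 0.2   ]
 [0.5145 0.3414 0.2   ]] [0.56551281 0.29173478 0.2       ]
[0.56885162 0.2892144  0.19603191]
[[ 91.82617813 207.09131523]] [[239.21910937 287.20660658]]
[[ 89.65122383 209.97786126]] [[241.98398956 289.21500713]]
[[197.8 307.4]
 [220.5 266. ]
 [282.4 272.4]
 [268.5 316.1]] [[ 63.4 184.1]
 [117.9 183. ]
 [117.  236.6]
 [ 61.7 238. ]]
```

View pics/s3crop.png

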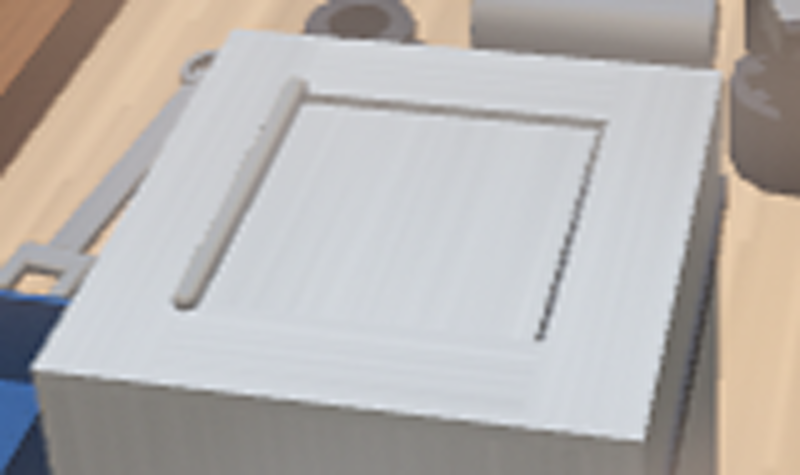

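The flap outline in the crop agrees with a mouth centre at about (0.567, 0.292). I carry the cap across.

```bash
python3 -m handwheel '[[0.0,[-0.001,-0.025,-0.0024],[0,0,0]],[0.0,[0,-0.0385,-0.0024],[0,0,0]],[0.0,[0,-0.0385,-0.0024],[0,0,0]],[0.0,[0,-0.0385,-0.0024],[0,0,0]],[0.0,[0,-0.0385,-0.0024],[0,0,0]],[0.0,[0,-0.0385,-0.0024],[0,0,0]],[0.0,[0,-0.0385,-0.0024],[0,0,0]],[0.0,[0,-0.0385,-0.0024],[0,0,0]],[0.0,[0,-0.0385,-0.0024],[0,0,0]],[0.0,[0,-0.0385,-0.0024],[0,0,0]]]'; python3 -m handwheel '[[0.0,[0,-0.0385,-0.0024],[0,0,0]],[0.0,[0,-0.0385,-0.0024],[0,0,0]],[0.0,[0,-0.0385,-0.0024],[0,0,0]],[0.0,[0,-0.0385,-0.0024],[0,0,0]],[0.0,[0,-0.038,-0.002],[0,0,0]],[0.0,[0,-0.015,0],[0,0,0]],[0.0,[0,0,0],[0,0,0]]]'
python3 - <<'E'
from h import *
im=ctrl.get_image('wrist'); cv2.imwrite('pics/w4.png',im[:,:,::-1])
im=ctrl.get_image('side'); cv2.imwrite('pics/s4.png',im[:,:,::-1])
goto(.570,.2915,.199,90)
E
```

```text
t: 5.0
tool_pos: [0.5574, 0.0861, 0.3033]
tool_rot: [2.216, -0.0, -2.226]
contact_force: [0.3, -0.3, -1.6]
opening: 0.0225
t: 5.58
tool_pos: [0.5688, 0.2941, 0.3028]
tool_rot: [2.213, 0.004, -2.224]
contact_force: [-0.8, 0.3, -1.8]
opening: 0.0222
t 5.68 tcp [0.5696 0.2909 0.3038] tool axes(cols)
 [[-0.003  0.001 -1.   ]
 [-0.002 -1.    -0.001]
 [-1.     0.002  0.003]]
shift tool mm [104.8  -0.8  -0.8]
yaw now -89.95  turn rotvec deg [ 0.05  0.2  -0.12]
yaw now -89.95  turn rotvec deg [-179.95    0.19    0.31]
q [ 0.36  0.06  1.49 -0.    1.6   1.93] F [-0.5 -0.2 -0.7] op 0.0222
```

View pics/w4.png

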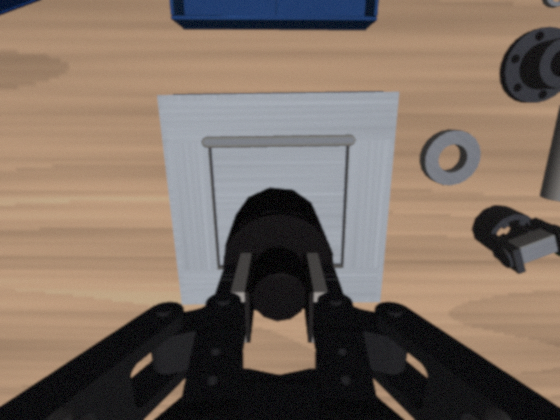

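View pics/s4.png

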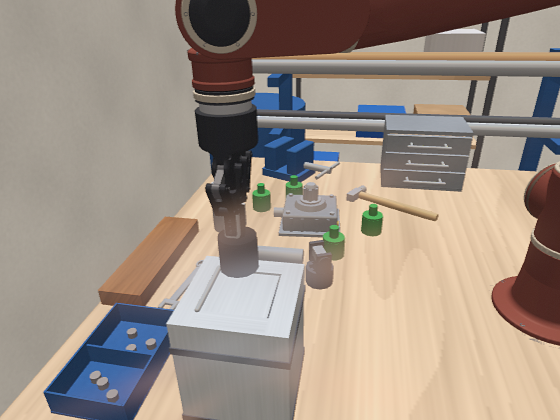

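The cap (278,250 wrist) is centred over the flap (212–347 across). Now I push down through it.

```bash
python3 -m handwheel '[[0.0,[0.02,-0.001,-0.001],[0,0,0]],[0.0,[0.02,0,0],[0,0,0]],[0.0,[0.012,0,0],[0,0,0]],[0.0,[0.012,0,0],[0,0,0]],[0.0,[0.012,0,0],[0,0,0]],[0.0,[0.012,0,0],[0,0,0]],[0.0,[0.012,0,0],[0,0,0]],[0.0,[0.007,0,0],[0,0,0]],[0.0,[0.0,0,0],[0,0,0]]]'
python3 - <<'E'
from h import *
im=ctrl.get_image('wrist'); cv2.imwrite('pics/w5.png',im[:,:,::-1])
im=ctrl.get_image('side'); cv2.imwrite('pics/s5.png',im[:,:,::-1])
goto(.570,.2915,.197,90)
E
```

```text
t: 6.43
tool_pos: [0.5698, 0.2917, 0.1961]
tool_rot: [2.215, -0.002, -2.226]
contact_force: [-1.3, 1.1, -2.2]
opening: 0.0222
t 6.53 tcp [0.5707 0.2921 0.1983] tool axes(cols)
 [[-0.002  0.    -1.   ]
 [-0.001 -1.    -0.   ]
 [-1.     0.001  0.002]]
shift tool mm [1.3 0.6 0.7]
yaw now -89.99  turn rotvec deg [ 0.01  0.13 -0.04]
yaw now -89.99  turn rotvec deg [-1.7999e+02  6.0000e-02  2.0000e-01]
q [0.36 0.11 1.6  0.   1.43 1.93] F [-2.  -0.3 -1.3] op 0.0222
```

View pics/w5.png

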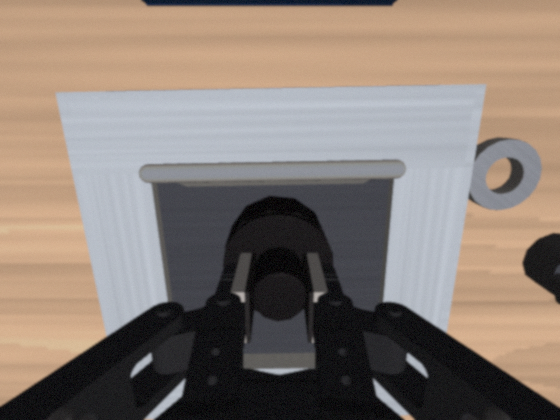

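View pics/s5.png

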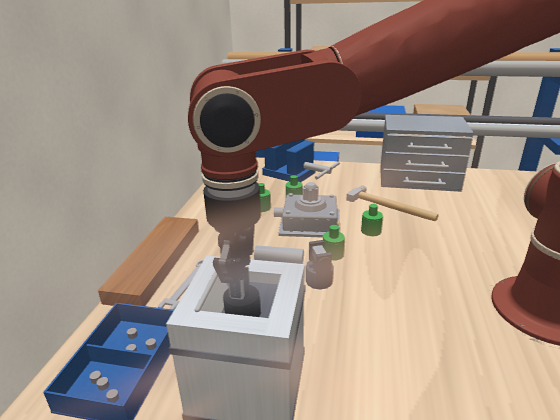

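The flap is open and the cup is down in the mouth, with only the stub showing in the jaws. I go a little deeper and release.

```bash
python3 -m handwheel '[[0.0,[0.008,0,0],[0,0,0]],[0.0,[0,0,0],[0,0,0]],[0.05,[0,0,0],[0,0,0]],[0.05,[0,0,0],[0,0,0]],[0.05,[0,0,0],[0,0,0]],[0.05,[0,0,0],[0,0,0]]]'
python3 - <<'E'
from h import *
im=ctrl.get_image('wrist'); cv2.imwrite('pics/w6.png',im[:,:,::-1])
goto(.570,.2915,.3,90)
E
```

```text
t: 7.03
tool_pos: [0.5718, 0.2923, 0.192]
tool_rot: [-2.223, -0.0, 2.22]
contact_force: [0.1, -0.5, 0.2]
opening: 0.05
t 7.08 tcp [0.5718 0.2923 0.192 ] tool axes(cols)
 [[ 0.001  0.    -1.   ]
 [ 0.    -1.    -0.   ]
 [-1.    -0.    -0.001]]
shift tool mm [-108.     0.8    1.6]
yaw now -90.00  turn rotvec deg [ 0.   -0.07  0.02]
yaw now -90.00  turn rotvec deg [-1.8e+02 -4.0e-02 -1.1e-01]
q [ 0.36  0.12  1.61 -0.    1.41  1.93] F [-0.4 -0.3  2.2] op 0.0502
```

View pics/w6.png

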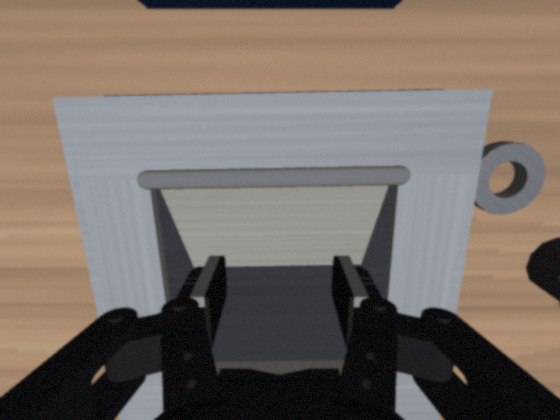

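The mouth is empty: the cap is gone and the flap is swinging back up. Next I lift and go over the yoke.

```bash
python3 -m handwheel '[[0.05,[-0.03,0,0],[0,0,0]],[0.05,[-0.04,0,0],[0,0,0]],[0.05,[-0.03,0.01,0.003],[0,0,0]],[0.07,[0,0.038,0.0115],[0,0,0]],[0.07,[0,0.038,0.0115],[0,0,0]],[0.07,[0,0.038,0.0115],[0,0,0]],[0.07,[0,0.038,0.0115],[0,0,0]],[0.07,[0,0.038,0.0115],[0,0,0]],[0.07,[0,0.038,0.0115],[0,0,0]],[0.07,[0,0.038,0.0115],[0,0,0]]]'; python3 -m handwheel '[[0.07,[0,0.03,0.008],[0,0,0]],[0.07,[0,0,0],[0,0,0]],[0.07,[0,0,0],[0,0,0]]]'
python3 - <<'E'
from h import *
im=ctrl.get_image('wrist'); cv2.imwrite('pics/w7.png',im[:,:,::-1]); c=cam('wrist')
print(np.round(np.c_[c[1],c[2]],5).tolist())
im=ctrl.get_image('side'); cv2.imwrite('pics/s7.png',im[:,:,::-1])
goto(.478,-.014,.3,90)
for r in ctrl.tip_of('yoke_bar','wrist')[:3]:
    v,u=r['centre']; print(round(r['score'],2),np.round([u,v],1),np.round(onz(c,u,v,.072),4))
for r in ctrl.silhouettes('cap','side')[:5]: print(r['score'],r['box'])
a=im;
E
```

```text
t: 7.92
tool_pos: [0.4871, 0.0147, 0.2917]
tool_rot: [2.222, 0.0, -2.22]
contact_force: [1.0, -0.4, -1.4]
opening: 0.0699
t: 8.17
tool_pos: [0.4797, -0.0151, 0.2918]
tool_rot: [-2.221, 0.004, 2.218]
contact_force: [0.0, -0.2, 0.8]
opening: 0.0702
[[-0.00132, -1.0, -0.00018, -0.0138], [-0.95539, 0.00121, 0.29535, 0.40178], [-0.29535, 0.00056, -0.95539, 0.57909]]
t 8.27 tcp [ 0.4801 -0.0135  0.2916] tool axes(cols)
 [[ 0.001  0.    -1.   ]
 [ 0.    -1.    -0.   ]
 [-1.    -0.    -0.001]]
shift tool mm [-8.4  0.5  2.1]
yaw now -89.99  turn rotvec deg [ 0.01 -0.04  0.02]
yaw now -89.99  turn rotvec deg [-1.7999e+02 -3.0000e-02 -7.0000e-02]
q [-0.18 -0.33  1.86  0.    1.61  1.39] F [ 0.1 -0.3  0.1] op 0.0698
0.72 [279.7 177. ] [ 0.4783 -0.0155  0.072 ]
0.8 [295.0, 185.8, 17.2, 18.2]
0.77 [261.7, 198.0, 18.6, 26.2]
0.69 [372.6, 217.2, 23.1, 30.7]
0.59 [335.1, 241.0, 24.0, 34.3]
```

View pics/w7.png

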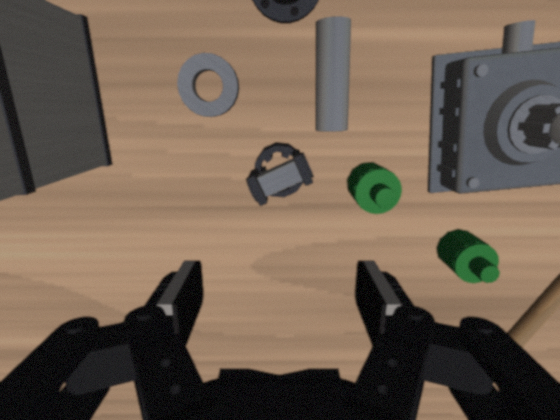

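View pics/s7.png

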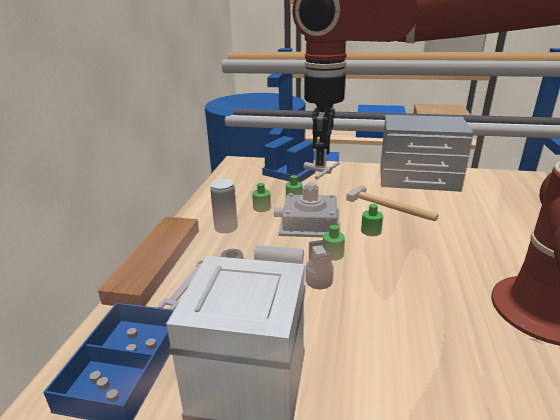

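In the side view the flap is shut and no black cap is left out. The wrist view shows the yoke at (280,175) with its bar tilted about 20°. I measure the bar top.

Run:
```python
from h import *
a=cv2.imread('pics/w7.png')
cv2.imwrite('pics/w7c.png',cv2.resize(a[135:215,235:330],None,fx=8,fy=8,interpolation=cv2.INTER_CUBIC))
b=a.astype(int); roi=b[135:215,235:330]
# gray bluish: blue>=red , brightness 75-150
m=((roi[:,:,0]-roi[:,:,2]>2)&(roi.max(2)>75)&(roi.max(2)<170)).astype(np.uint8)
n,l,s,ce=cv2.connectedComponentsWithStats(m); i=1+np.argmax(s[1:,4]); print(s[i])
cnt=np.argwhere(l==i)[:,::-1]+[235,135]
rect=cv2.minAreaRect(cnt.astype(np.float32)); print(rect); box=cv2.boxPoints(rect)
c=cam('wrist')
W=np.array([onz(c,*p,.084) for p in box]); print(np.round(W,4),W.mean(0))
e1=W[1]-W[0];e2=W[2]-W[1]; e=e1 if np.linalg.norm(e1)>np.linalg.norm(e2) else e2
print(np.linalg.norm(e1),np.linalg.norm(e2),'bar axis deg',np.degrees(np.arctan2(e[1],e[0])))
```

```text
[ 22  28  46  33 817]
((279.6649475097656, 179.3711395263672), (21.3222713470459, 41.12152099609375), 66.03751373291016)
[[ 0.4798  0.0108  0.084 ]
 [ 0.498  -0.0295  0.084 ]
 [ 0.4768 -0.0392  0.084 ]
 [ 0.458   0.0017  0.084 ]] [ 0.47817012 -0.01403671  0.084     ]
0.04423810714975797 0.023288677765312026 bar axis deg -65.72975572170242
```

View pics/w7c.png

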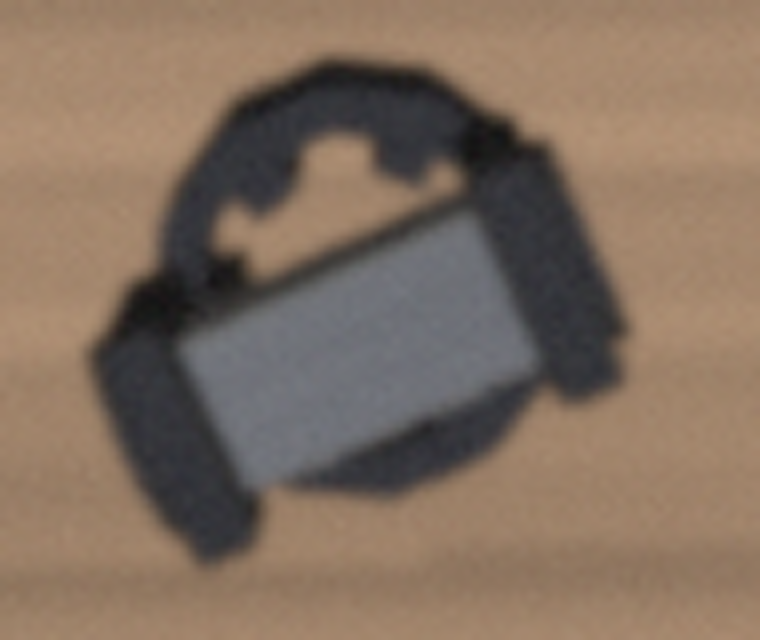

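Run:
```python
from h import *
c=cam('wrist'); Y0=np.array([.4782,-.0140])
for u,v in ((260,205),(410,180),(300,170),(375,170),(215,220),(235,270),(285,190),(440,165)):
    p=onz(c,235+u/8,135+v/8,.042); d=p[:2]-Y0; print((u,v),'r %.1f ang %.1f'%(np.hypot(*d)*1e3,np.degrees(np.arctan2(d[1],d[0]))))
im=ctrl.get_image('top'); cv2.imwrite('pics/t7.png',im[:,:,::-1])
cv2.imwrite('pics/t7c.png',cv2.resize(im[180:280,320:420,::-1],None,fx=6,fy=6,interpolation=cv2.INTER_CUBIC))
a=cv2.imread('pics/w3.png'); cv2.imwrite('pics/w3c.png',cv2.resize(a[125:215,225:325],None,fx=8,fy=8,interpolation=cv2.INTER_CUBIC))
```

```text
(260, 205) r 19.8 ang 46.2
(410, 180) r 19.2 ang -24.7
(300, 170) r 20.6 ang 23.7
(375, 170) r 19.1 ang -8.5
(215, 220) r 23.9 ang 61.5
(235, 270) r 18.5 ang 77.9
(285, 190) r 19.1 ang 33.5
(440, 165) r 23.3 ang -32.4
```

View pics/t7c.png

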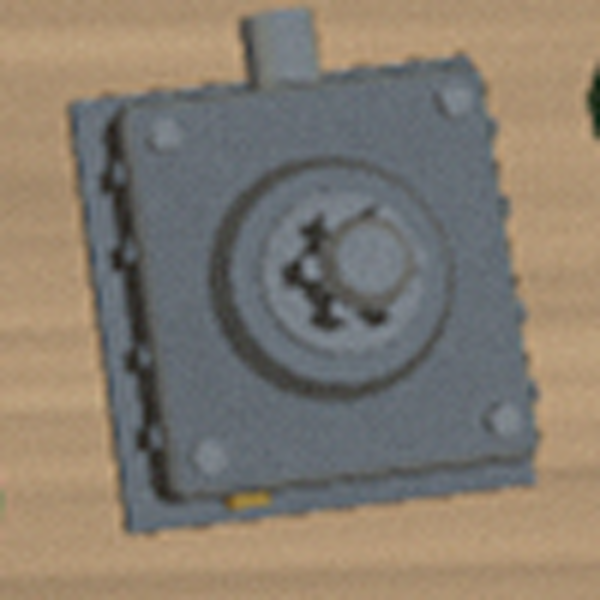

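View pics/w3c.png

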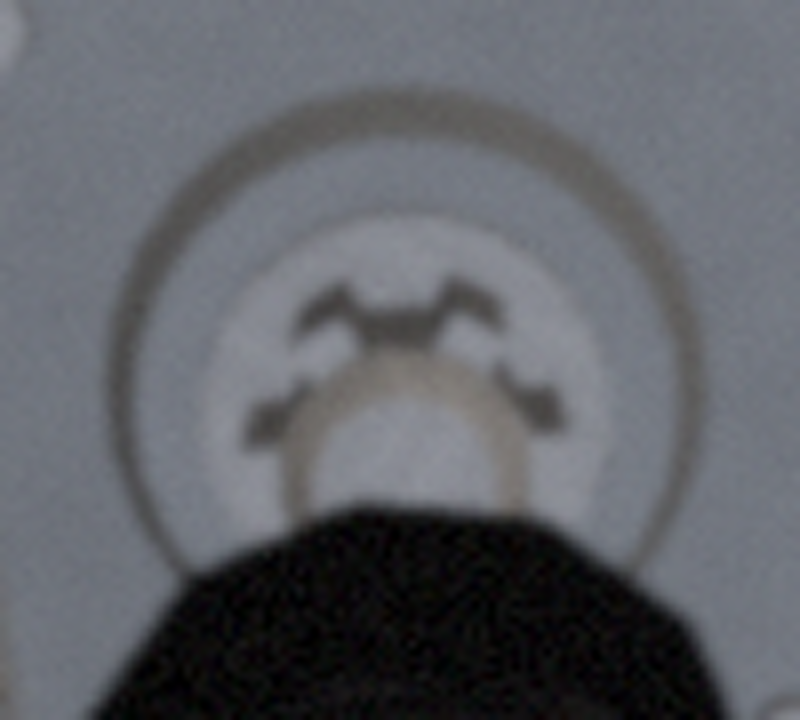

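Run:
```python
from h import *
K,_,_=cam('wrist'); p=ctrl.camera_params('wrist')['T_tool_cam']
T=np.eye(4); T[:3,:3]=np.c_[[0,0,-1],[0,-1,0],[-1,0,0]]; T[:3,3]=[.5345,-.2871,.306]
C=T@p; Rm=C[:3,:3].T; c=(K,Rm,-Rm@C[:3,3])
S=np.array([.535,-.287])
def crop(P): return np.round((proj(c,P)-[225,125])*8,0)
print('seat ctr',crop([*S,.08]),'nose',crop([*S,.125]),'collar edge +x',crop([S[0]+.03,S[1],.08]))
# collar circle in the crop: top y~213, left 205,right 608 -> 
for u,v in ((325,350),(470,350),(400,345),(285,450),(560,420)):
    q=onz(c,225+u/8,125+v/8,.115); d=q[:2]-S; print((u,v),'r %.1f ang %.1f'%(np.hypot(*d)*1e3,np.degrees(np.arctan2(d[1],d[0]))))
t=cam('top')
print('top seat',(proj(t,[*S,.08])-[320,180])*6,'nose',(proj(t,[*S,.125])-[320,180])*6,'toothtops',(proj(t,[*S,.115])-[320,180])*6)
for u,v in ((312,268),(330,300)):
    q=onz(t,320+u/6,180+v/6,.115); d=q[:2]-S; print((u,v),'r %.1f ang %.1f'%(np.hypot(*d)*1e3,np.degrees(np.arctan2(d[1],d[0]))))
```

```text
seat ctr [[427. 391.]] nose [[426. 462.]] collar edge +x [[427. 177.]]
(325, 350) r 17.9 ang 46.4
(470, 350) r 13.5 ang -24.3
(400, 345) r 13.4 ang 14.5
(285, 450) r 18.3 ang 92.2
(560, 420) r 17.5 ang -79.3
top seat [[339.79217581 271.52001167]] nose [[368.57345768 258.55069155]] toothtops [[361.96477221 261.52867417]]
(312, 268) r 17.9 ang 96.0
(330, 300) r 18.0 ang 137.9
```

```bash
python3 -m handwheel '[[0.06,[0.01,0,0],[-7.14,0,0]],[0.06,[0.01,0,0],[-7.14,0,0]],[0.06,[0.01,0,0],[-7.14,0,0]],[0.06,[0.01,0,0],[-7.14,0,0]],[0.06,[0.01,0,0],[-7.14,0,0]],[0.06,[0.01,0,0],[-7.14,0,0]],[0.06,[0.01,0,0],[-7.14,0,0]],[0.06,[0.01,0,0],[-7.14,0,0]],[0.06,[0.01,0,0],[-7.14,0,0]],[0.06,[0.01,0,0],[-7.14,0,0]]]'; python3 -m handwheel '[[0.06,[0.01,0,0],[-7.14,0,0]],[0.06,[0.01,0,0],[-7.14,0,0]],[0.06,[0.01,0,0],[-7.14,0,0]],[0.06,[0.01,0,0],[-7.14,0,0]],[0.06,[0,0,0],[-7.14,0,0]],[0.06,[0,0,0],[-7.14,0,0]],[0.06,[0,0,0],[0,0,0]],[0.06,[0,0,0],[0,0,0]]]'
python3 - <<'E'
from h import *
im=ctrl.get_image('wrist'); cv2.imwrite('pics/w8.png',im[:,:,::-1]); c=cam('wrist')
print(proj(c,[[.4782,-.014,.084]]))
goto(.4782,-.014,.056,24.3)
E
```

```text
t: 9.25
tool_pos: [0.4801, -0.0127, 0.1907]
tool_rot: [1.438, 1.043, -1.438]
contact_force: [-0.5, 0.1, -0.5]
opening: 0.0601
t: 9.92
tool_pos: [0.4801, -0.013, 0.1513]
tool_rot: [0.893, 1.38, -0.893]
contact_force: [-0.1, -0.1, -0.0]
opening: 0.06
[[276.67836646 222.04292273]]
t 9.97 tcp [ 0.4801 -0.0131  0.1514] tool axes(cols)
 [[ 0.     0.913  0.409]
 [ 0.     0.409 -0.913]
 [-1.     0.     0.   ]]
shift tool mm [95.4 -2.1  0. ]
yaw now 24.15  turn rotvec deg [-0.15  0.   -0.01]
yaw now 24.15  turn rotvec deg [ 1.7985e+02 -1.0000e-02 -0.0000e+00]
q [-0.18 -0.24  2.02  0.    1.36 -0.6 ] F [-0.2  0.1 -0.6] op 0.0599
```

View pics/w8.png

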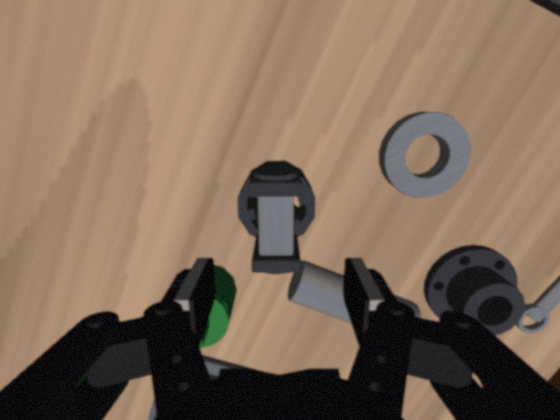

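The bar (276,222) is upright in view between the fingers, and the projection matches. I descend and grip.

```bash
python3 -m handwheel '[[0.06,[0.03,-0.002,0],[0,0,0]],[0.06,[0.035,0,0],[0,0,0]],[0.06,[0.02,0,0],[0,0,0]],[0.06,[0.01,0,0],[0,0,0]],[0.06,[0,0,0],[0,0,0]],[0.0,[0,0,0],[0,0,0]],[0.0,[0,0,0],[0,0,0]],[0.0,[0,0,0],[0,0,0]],[0.0,[0,0,0],[0,0,0]]]' 70
python3 - <<'E'
from h import *
im=ctrl.get_image('wrist'); cv2.imwrite('pics/w9.png',im[:,:,::-1])
goto(.4782,-.014,.056,24.3)
E
```

```text
t: 10.72
tool_pos: [0.4794, -0.015, 0.0586]
tool_rot: [0.892, 1.377, -0.891]
contact_force: [-3.0, -0.2, 4.7]
opening: 0.0231
t 10.77 tcp [ 0.4794 -0.015   0.0585] tool axes(cols)
 [[ 0.003  0.912  0.411]
 [-0.001  0.411 -0.912]
 [-1.     0.002  0.002]]
shift tool mm [ 2.5 -0.7 -1.4]
yaw now 24.24  turn rotvec deg [-0.06  0.12 -0.13]
yaw now 24.24  turn rotvec deg [179.94  -0.2   -0.19]
q [-0.19 -0.12  2.09 -0.    1.17 -0.61] F [-2.6 -0.8  7.3] op 0.0229
```

View pics/w9.png

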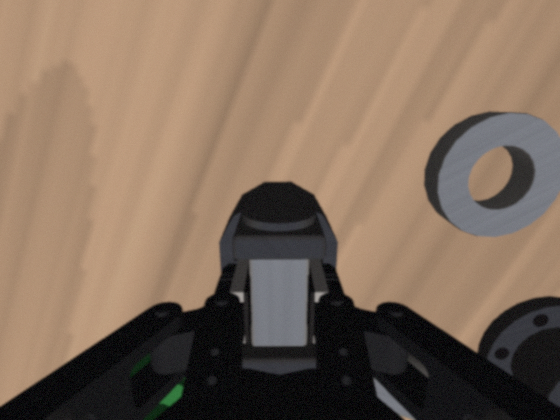

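The bar is held centred at (279,300). I lift and carry it over the shaft.

```bash
python3 -m handwheel '[[0.0,[-0.015,0,0],[0,0,0]],[0.0,[-0.03,0,0],[0,0,0]],[0.0,[-0.035,0,0],[0,0,0]],[0.0,[-0.04,0,0],[0,0,0]],[0.0,[-0.04,0,0],[0,0,0]],[0.0,[0,-0.005,0.02],[0,0,0]],[0.0,[0,-0.008,0.036],[0,0,0]],[0.0,[0,-0.008,0.036],[0,0,0]],[0.0,[0,-0.008,0.036],[0,0,0]],[0.0,[0,-0.008,0.036],[0,0,0]]]'; python3 -m handwheel '[[0.0,[0,-0.008,0.036],[0,0,0]],[0.0,[0,-0.008,0.036],[0,0,0]],[0.0,[0,-0.0075,0.037],[0,0,0]],[0.0,[0,0,0],[-5.6,0,0]],[0.0,[0,0,0],[-5.6,0,0]],[0.0,[0,0,0],[-5.6,0,0]],[0.0,[0,0,0],[-5.7,0,0]],[0.0,[0,0,0],[0,0,0]],[0.0,[0,0,0],[0,0,0]]]'
python3 - <<'E'
from h import *
for n in ('wrist','side','top'):
    im=ctrl.get_image(n); cv2.imwrite(f'pics/{n}10.png',im[:,:,::-1])
goto(.5352,-.2878,.2,46.8)
E
```

```text
t: 11.6
tool_pos: [0.5112, -0.1805, 0.2154]
tool_rot: [0.892, 1.381, -0.892]
contact_force: [0.3, 1.5, -5.0]
opening: 0.023
t: 12.35
tool_pos: [0.5345, -0.288, 0.2152]
tool_rot: [0.593, 1.49, -0.592]
contact_force: [0.3, -0.1, -4.6]
opening: 0.0233
t 12.5 tcp [ 0.5348 -0.2881  0.216 ] tool axes(cols)
 [[-0.     0.686  0.727]
 [ 0.     0.727 -0.686]
 [-1.     0.    -0.001]]
shift tool mm [16.   0.5  0.1]
yaw now 46.66  turn rotvec deg [-0.14 -0.03 -0.  ]
yaw now 46.66  turn rotvec deg [ 1.7986e+02 -0.0000e+00  5.0000e-02]
q [-0.62  0.02  1.67  0.    1.45 -1.43] F [ 1.1 -0.2 -4.7] op 0.0231
```

View pics/wrist10.png

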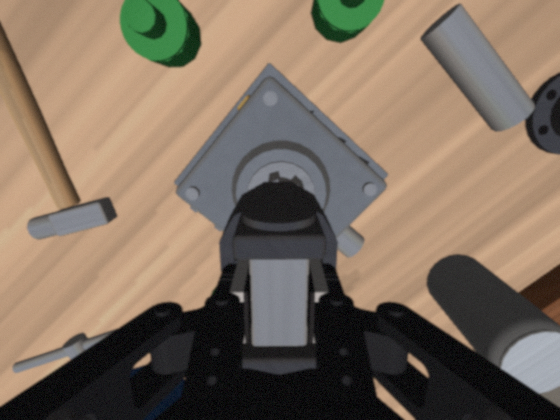

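View pics/side10.png

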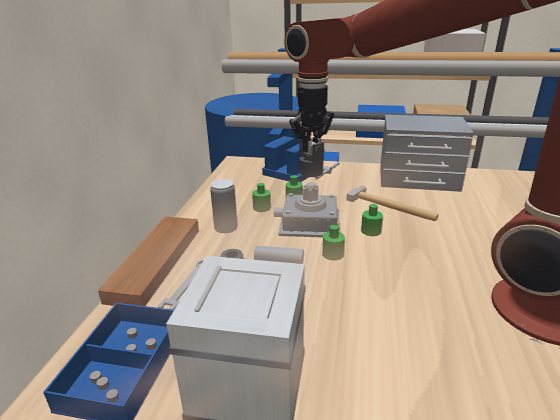

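View pics/top10.png

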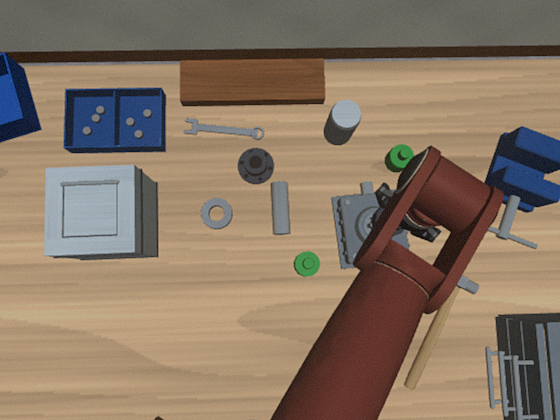

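The yoke hangs over the shaft; the collar arc and teeth show just above the hub at (282,180) in the wrist view. I overlay predicted circles to check the axis.

Run:
```python
from h import *
a=cv2.imread('pics/wrist10.png'); c=cam('wrist')
x0,y0,s=210,120,6
b=cv2.resize(a[y0:y0+100,x0:x0+130],None,fx=s,fy=s,interpolation=cv2.INTER_CUBIC)
S=(.5352,-.2878)
for r,z,col in ((.046,.06,(0,0,255)),(.030,.08,(0,255,255))):
    q=((proj(c,circ(*S,z,r,200))-[x0,y0]+.5)*s).astype(int); cv2.polylines(b,[q],True,col,1)
cv2.imwrite('pics/w10c.png',b)
t=cam('top'); a=cv2.imread('pics/t7.png'); x0,y0=320,180
b=cv2.resize(a[y0:y0+100,x0:x0+100],None,fx=s,fy=s,interpolation=cv2.INTER_CUBIC)
for r,z,col in ((.046,.06,(0,0,255)),(.030,.08,(0,255,255)),(.012,.125,(0,255,0))):
    q=((proj(t,circ(*S,z,r,200))-[x0,y0]+.5)*s).astype(int); cv2.polylines(b,[q],True,col,1)
cv2.imwrite('pics/t7d.png',b)
```

```text
(no output)
```

View pics/w10c.png

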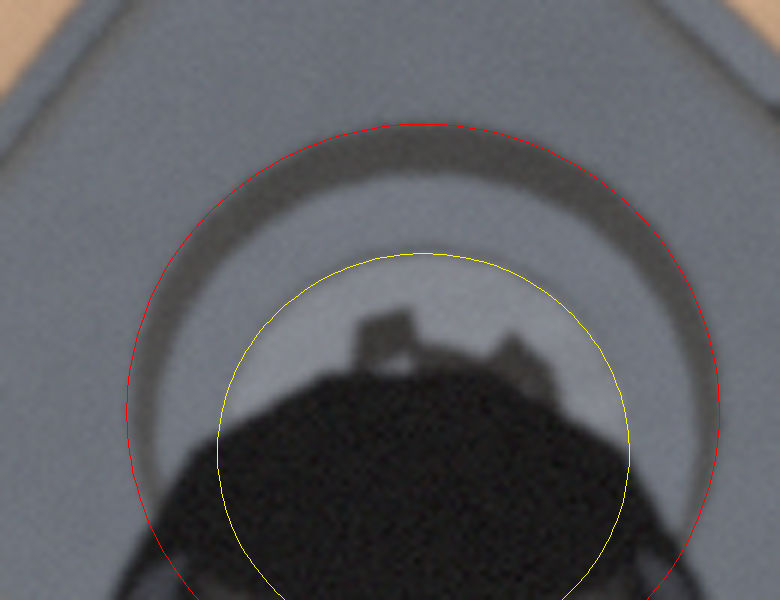

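View pics/t7d.png

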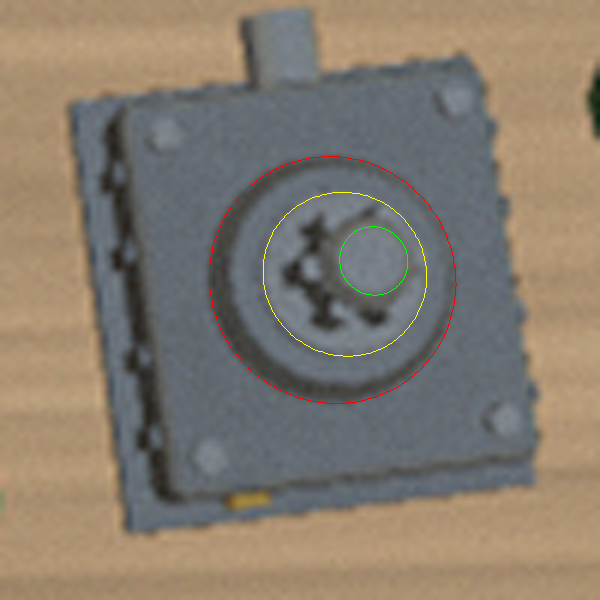

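```bash
python3 - <<'E'
from h import *
S=np.array([.5352,-.2878]); c=cam('wrist')
def rep(c,pts,x0,y0,s,z):
    for u,v in pts:
        d=onz(c,x0+u/s-.5*(1),y0+v/s-.5,z)[:2]-S; print((u,v),'r %.1f ang %.1f'%(np.hypot(*d)*1e3,np.degrees(np.arctan2(d[1],d[0]))%60))
rep(c,[(360,322),(410,308),(387,318),(512,333),(550,370),(533,350)],210,120,6,.08)
print('top'); t=cam('top')
rep(t,[(283,272),(312,220),(322,328),(375,322)],320,180,6,.08)
print('tops z=.115'); rep(c,[(358,368),(412,355)],210,120,6,.115)
# bore gap refined: overlay on w7
a=cv2.imread('pics/w7.png'); T=np.eye(4); T[:3,:3]=np.c_[[0.001,0,-1],[0,-1,0],[-1,0,-.001]]; T[:3,3]=[.4801,-.0135,.2916]
p=ctrl.camera_params('wrist')['T_tool_cam']; C=T@p; Rm=C[:3,:3].T; w=(c[0],Rm,-Rm@C[:3,3])
x0,y0,s=235,135,8
for g in (5,10.5,16):
    b=cv2.resize(a[y0:y0+80,x0:x0+95],None,fx=s,fy=s,interpolation=cv2.INTER_CUBIC)
    out=[]
    for k in range(6):
        for da,r in ((-30+13,18.2),(-11.5,18.2),(-11.5,23.5),(11.5,23.5),(11.5,18.2),(17,18.2)):
            an=np.radians(g+60*k+da); out.append([.4782+r/1e3*np.cos(an),-.014+r/1e3*np.sin(an),.042])
    q=((proj(w,np.array(out))-[x0,y0]+.5)*s).astype(int); cv2.polylines(b,[q],True,(0,0,255),1)
    cv2.imwrite(f'pics/w7g{int(g)}.png',b[:400])
E
python3 -c "
import cv2,numpy as np
cv2.imwrite('pics/w7gg.png',cv2.resize(np.hstack([cv2.imread(f'pics/w7g{g}.png')[:,100:600] for g in (5,10,16)]),None,fx=.53,fy=.53))"
```

```text
(360, 322) r 22.2 ang 40.9
(410, 308) r 22.3 ang 21.7
(387, 318) r 21.4 ang 30.8
(512, 333) r 22.5 ang 42.5
(550, 370) r 22.5 ang 22.7
(533, 350) r 22.5 ang 32.5
top
(283, 272) r 22.7 ang 26.9
(312, 220) r 22.9 ang 28.9
(322, 328) r 21.7 ang 34.2
(375, 322) r 20.5 ang 29.5
tops z=.115
(358, 368) r 22.9 ang 38.1
(412, 355) r 23.0 ang 20.6
```

View pics/w7gg.png

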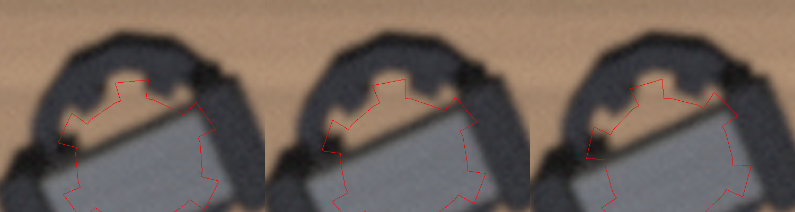

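The shaft axis estimate fits to within half a millimetre. The shaft teeth stand at about 31° mod 60 and the bore gaps are now at about 31°, so they should be close to meshing. I descend gently.

```bash
python3 -m handwheel '[[0.0,[0.014,0.0005,0.0015],[0,0,0]],[0.0,[0.014,0,0],[0,0,0]],[0.0,[0.006,0,0],[0,0,0]],[0.0,[0.006,0,0],[0,0,0]],[0.0,[0.004,0,0],[0,0,0]],[0.0,[0.004,0,0],[0,0,0]],[0.0,[0.002,0,0],[0,0,0]],[0.0,[0,0,0],[0,0,0]]]' 90
python3 - <<'E'
from h import *
goto(.5352,-.2878,.1385,46.8)
E
```

```text
t: 13.17
tool_pos: [0.5359, -0.2877, 0.1654]
tool_rot: [0.592, 1.492, -0.589]
contact_force: [-1.4, 5.1, -4.0]
opening: 0.0221
t 13.17 tcp [ 0.5359 -0.2877  0.1654] tool axes(cols)
 [[-0.002  0.685  0.728]
 [ 0.003  0.728 -0.685]
 [-1.     0.001 -0.004]]
shift tool mm [26.9 -0.6 -0.3]
yaw now 46.75  turn rotvec deg [-0.05 -0.21 -0.06]
yaw now 46.75  turn rotvec deg [ 1.7995e+02 -9.0000e-02  3.3000e-01]
q [-0.62  0.06  1.71  0.    1.37 -1.43] F [-1.4  5.1 -4. ] op 0.0221
```

At a TCP height of 165 mm and no upward force, the teeth are already past each other. I continue home.

```bash
python3 -m handwheel '[[0.0,[0.006,0,0],[0,0,0]],[0.0,[0.006,0,0],[0,0,0]],[0.0,[0.006,0,0],[0,0,0]],[0.0,[0.006,0,0],[0,0,0]],[0.0,[0.004,0,0],[0,0,0]],[0.0,[0.003,0,0],[0,0,0]],[0.0,[0,0,0],[0,0,0]]]'
python3 - <<'E'
from h import *
goto(.5352,-.2878,.1385,46.8)
for n in ('wrist','side'):
    im=ctrl.get_image(n); cv2.imwrite(f'pics/{n}11.png',im[:,:,::-1])
E
```

```text
t: 13.75
tool_pos: [0.5358, -0.2876, 0.1387]
tool_rot: [0.592, 1.493, -0.589]
contact_force: [-11.8, 10.9, 13.6]
opening: 0.0226
t 13.75 tcp [ 0.5358 -0.2876  0.1387] tool axes(cols)
 [[-0.003  0.685  0.729]
 [ 0.004  0.729 -0.685]
 [-1.     0.    -0.005]]
shift tool mm [ 0.2 -0.5 -0.3]
yaw now 46.77  turn rotvec deg [-0.03 -0.27 -0.03]
yaw now 46.77  turn rotvec deg [ 1.7996e+02 -4.0000e-02  4.2000e-01]
q [-0.62  0.09  1.73  0.    1.32 -1.43] F [-11.8  10.9  13.6] op 0.0226
```

View pics/wrist11.png

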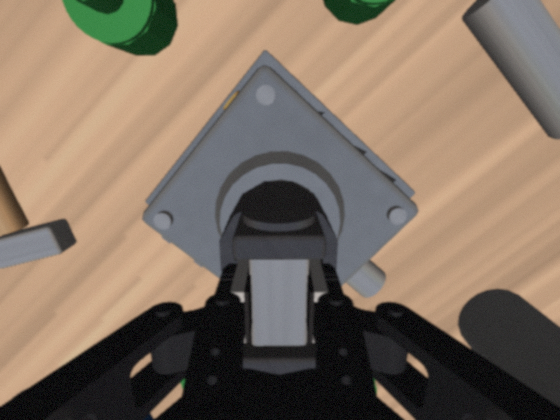

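View pics/side11.png

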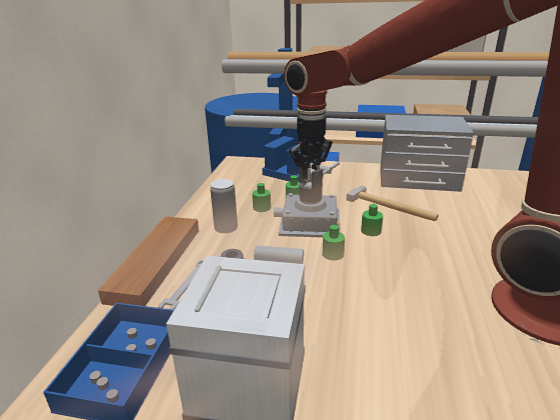

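```bash
python3 -m handwheel '[[0.0,[0.004,0,0],[0,0,0]],[0.0,[0,0,0],[0,0,0]],[0.0,[0,0,0],[0,0,0]]]'; python3 -m handwheel '[[0.0,[-0.004,0,0],[0,0,0]],[0.045,[0,0,0],[0,0,0]],[0.06,[0,0,0],[0,0,0]],[0.06,[0,0,0],[0,0,0]],[0.06,[0,0,0],[0,0,0]],[0.06,[-0.01,0,0],[0,0,0]],[0.06,[-0.02,0,0],[0,0,0]],[0.06,[-0.03,0,0],[0,0,0]],[0.06,[-0.03,0,0],[0,0,0]],[0.06,[0,0,0],[0,0,0]]]'
python3 - <<'E'
from h import *
goto(.5352,-.2878,.1385,46.8)
for n in ('wrist','side'):
    im=ctrl.get_image(n); cv2.imwrite(f'pics/{n}12.png',im[:,:,::-1])
cv2.imwrite('pics/side12c.png',cv2.resize(im[130:250,250:370,::-1],None,fx=5,fy=5,interpolation=cv2.INTER_CUBIC))
E
```

```text
t: 14.1
tool_pos: [0.5359, -0.2877, 0.1387]
tool_rot: [0.592, 1.493, -0.589]
contact_force: [-18.6, 14.8, 28.0]
opening: 0.0224
t: 14.93
tool_pos: [0.5395, -0.2914, 0.2343]
tool_rot: [0.587, 1.476, -0.592]
contact_force: [0.2, -0.6, 1.1]
opening: 0.0601
t 14.93 tcp [ 0.5395 -0.2914  0.2343] tool axes(cols)
 [[ 0.011  0.685  0.728]
 [-0.008  0.728 -0.685]
 [-1.     0.002  0.013]]
shift tool mm [95.8 -0.5 -6.9]
yaw now 46.74  turn rotvec deg [-0.06  0.77 -0.09]
yaw now 46.74  turn rotvec deg [ 1.7993e+02 -1.5000e-01 -1.2000e+00]
q [-0.62  0.01  1.65 -0.    1.47 -1.43] F [ 0.2 -0.6  1.1] op 0.0601
```

View pics/wrist12.png

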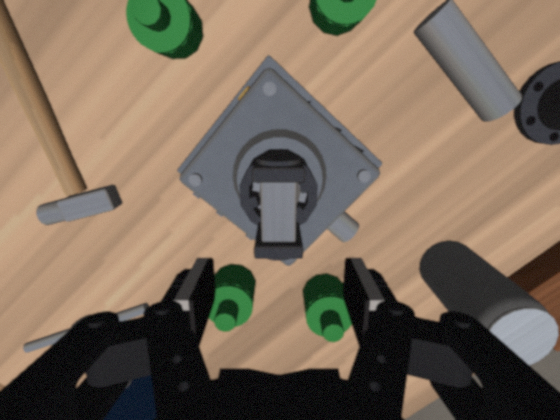

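View pics/side12c.png

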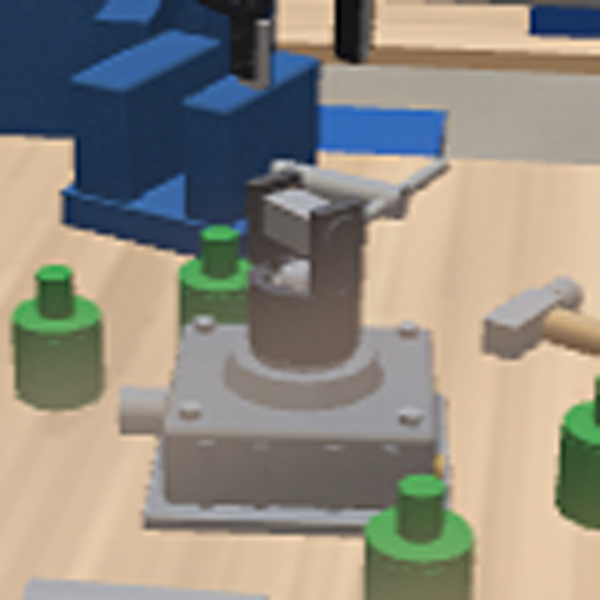

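The side view shows the hub down on the collar and the bright nose just above the hub between the ears (290,272 in the crop); the fingers are clear. One quick numeric height check, then I hand in.

Run:
```python
from h import *
s=cam('side'); S=np.array([.5352,-.2878]); a=np.radians(136.7); y=np.array([np.cos(a),np.sin(a)]);x=np.array([y[1],-y[0]])
for z in (.172,.115+.092):
  P=[[*(S+sg*.032*y+k*.017*x),z] for sg in (1,-1) for k in (1,-1)]
  print(z,np.round((proj(s,P)-[250,130]+.5)*5))
print('underside rim',np.round((proj(s,circ(*S,.08,.031,8))-[250,130]+.5)*5)[:,1].max())
for r in ctrl.tip_of('yoke','side')[:1]+ctrl.tip_of('yoke_bar','side')[:1]: print(r)
print(proj(s,[[*S,.08],[*S,.152]]))
```

```text
0.172 [[320. 211.]
 [369. 196.]
 [245. 176.]
 [293. 162.]]
0.20700000000000002 [[321. 149.]
 [371. 134.]
 [246. 116.]
 [294. 103.]]
underside rim 362.0
{'centre': [199.1, 313.3], 'score': 0.59}
{'centre': [197.4, 312.2], 'score': 0.62}
[[310.23333701 197.09639149]
 [310.63449555 173.49776524]]
```

The ear tops in the picture (about 320,211 / 369,197 / 248,180) match the fully home prediction.

```bash
python3 -c "
from station import ctrl
print(ctrl.finish_job(), ctrl.get_obs()['t'])"
```

```text
the job is handed in; nothing more can be done
the job is handed in; nothing more can be done
```

I pulled the black cap off the shaft and pushed it through the bin's flap. I then set the yoke on the shaft, pushed it home and let go. I handed the job in at about 15 s of the 72 s limit.

**Cap:** After release the mouth was empty and the flap had swung shut. Later pictures show no black cap left outside. The inside of the bin can't be seen, so I'm inferring the cap is in there.

**Yoke:** I turned it about 22° before lowering, using the tooth angles read from the pictures. It dropped straight into mesh, so no rocking was needed. It stopped at a tool height of 138.7 mm, against 138.5 mm predicted for fully home. Pressing up to 28 N upward didn't move it further. After release, the ear tops in the side view matched the home position, not the 35 mm-higher unmeshed one, and the nose showed above the hub.

**One check disagreed:** The point network placed the yoke bar in the side view about 24 pixels below its expected home position. That spot is the shaft seat, and the score was only 0.62, so I took it as a misdetection. The heights, forces and picture all agreed with each other.

**Other things on the bench:** I moved none of the other things. The gripper was open and about 96 mm above its gripping height at hand-in.

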